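# Put the day's samples away in the dark store

### The job

Put all the amber sample jars away in the dark store: lift the yellow hatch off its seat and slide it sideways all the way open, flip the toggle clamp over to free the jar in the sealing fixture, and stand that jar and every jar on the table upright in the store's well. Then slide the hatch back and let it down flush in its seat, leaving the clamp open and the other bottles, beaker and tray where they stand.

Things in the scene. Friction and masses are not known exactly. Their poses are not given: they have to be found in the camera images.
- store: Light-tight sample store, a fixed aluminium box with blue side channels, 330 (its x) x 239 (its y, from -67 to 172) x 129 mm high. Origin on the table under the centre of its open-topped well; z up. Beyond the well, from y = 55 to 160 mm, is the flat parking deck, 102 mm high, with an end stop 112 mm high. At the -y end is a wall 102 mm high at y = -55 mm.
- well (a point): Centre of the floor of the store's black well, 6 mm above the table. The well is 280 (store x) x 84 (store y) mm; its walls rise to the hatch's seat, 92 mm above the table. A jar standing in it tops out 8 mm below the seat. Channels run along store y at x = +-153 mm; lips over them (|x| = 143 to 153 mm, height 124 to 129 mm) keep the hatch captive.
- hatch_grip (a point): Yellow hatch, 300 (x) x 104 (y) x 10 mm, 0.3 to 0.45 kg, loose, 3 mm play in its seat; axes as the store's. Point: centre of its black bar handle, 90 mm along x, 14 x 14 mm, 40 mm above the plate's underside. At store (0, 0, 132) mm when seated. Raise it 10 to 22 mm (16 is best; lips above), then slide to store +y; on the deck at the end stop it is at (0, 108, 142) mm and stays there.
- fixture: Sealing fixture, fixed: dark steel base plate 200 (its x, from -65 to +135) x 110 (y) x 15 mm high. Origin on the table under the clamped jar; z up. The jar stands on the plate between aluminium stops 10 mm high (sides at y = +-24 mm, back at x = +24 mm; 2 mm play), open on the -x side. Two clamp cheeks 120 mm high at x = 67 to 103 mm, |y| up to 17 mm.
- clamp_pivot (a point): Hinge of the fixture's toggle clamp, at fixture (78, 0, 105) mm, axis along fixture y. Shut: the steel arm (14 mm wide, reaching 90 mm from the hinge) lies level towards fixture -x with its pad on the jar's cap, and the red handle leans 25 degrees from vertical towards fixture -x. Open: handle 75 degrees past vertical to fixture +x, arm about upright.
- clamp (a joint): Toggle clamp angle, rad. 0: shut on the jar. Grows as the handle swings over to fixture +x and the arm rises with it (one rigid piece); stop at 1.75. It is weighted over centre: dead centre at about 0.6; beyond it falls open by itself and stays, short of it falls shut. About 1 to 2 N at the handle is enough.
- clamp_handle (a point): Point on the red handle of the clamp, 110 mm from the hinge along it; the red grip is round, 20 mm thick, its end 135 mm from the hinge. The handle swings in the fixture's x-z plane.
- jar0_c (a point): Amber sample jar held in the fixture at the start, 78 mm high: glass body 44 mm diameter up to 53 mm with white label and a thick heavy base (hard to topple), black cap 28 mm diameter from 58 to 78 mm; 0.1 to 0.17 kg. This point is its centre, 39 mm above its base; z up along the jar.
- jar1_c (a point): Amber sample jar standing on the table (may be absent), 78 mm high: glass body 44 mm diameter up to 53 mm with white label and a thick heavy base (hard to topple), black cap 28 mm diameter from 58 to 78 mm; 0.1 to 0.17 kg. This point is its centre, 39 mm above its base; z up along the jar.
- jar2_c (a point): Amber sample jar standing on the table (may be absent), 78 mm high: glass body 44 mm diameter up to 53 mm with white label and a thick heavy base (hard to topple), black cap 28 mm diameter from 58 to 78 mm; 0.1 to 0.17 kg. This point is its centre, 39 mm above its base; z up along the jar.
- jar3_c (a point): Amber sample jar standing on the table (may be absent), 78 mm high: glass body 44 mm diameter up to 53 mm with white label and a thick heavy base (hard to topple), black cap 28 mm diameter from 58 to 78 mm; 0.1 to 0.17 kg. This point is its centre, 39 mm above its base; z up along the jar.
- jar4_c (a point): Amber sample jar standing on the table (may be absent), 78 mm high: glass body 44 mm diameter up to 53 mm with white label and a thick heavy base (hard to topple), black cap 28 mm diameter from 58 to 78 mm; 0.1 to 0.17 kg. This point is its centre, 39 mm above its base; z up along the jar.
- big_amber_c (a point): Bystander: large amber bottle, 84 mm diameter, 190 mm high; centre.
- mid_amber_c (a point): Bystander: amber bottle, 60 mm diameter, 130 mm high; centre.
- green_oil_c (a point): Bystander: green bottle with white cap, 48 mm diameter, 100 mm high; centre.
- side_amber_c (a point): Bystander: amber bottle, 60 mm diameter, 130 mm high; centre.
- beaker_c (a point): Bystander: glass beaker, 70 mm diameter, 80 mm high; centre.
- cap_tray_c (a point): Bystander: white tray, 120 x 90 x 30 mm; centre.

How it is judged:
By the outcome, as a careful person would: the job done as asked, in the order asked, and still so for the second after the job is handed in, with the robot touching nothing.
Of jar1, jar2, jar3, jar4 only 2 to 4 are there at a start; the rules pass over those that are not, and their reading is None.
At some moment in a run one of jar1, jar2, jar3, jar4 may be knocked a few centimetres aside while the robot is not near it.
It also fails if it takes over 210 s, if anything falls off the work surface, if the arm or the gripper's body presses on something with over 40 N, if the wrist force passes 120 N, or if a joint passes its speed limit or range.

### The arm

A 6-joint arm with a two-finger parallel gripper is mounted at the origin on the work surface. World frame = base frame: x ahead of the robot, y to its left, z up, the work surface at z = 0. Lengths are in m, angles in rad, forces in N, time in s.
With the tool pointing down it reaches from about 0.4 to 0.825 m from the base axis. Payload 7 kg.
Tool frame: the origin (TCP) lies at the very end of the fingers, on their centre line; the grasp point (between the pads) lies 19 mm behind it; z points along the fingers, y is the line along which they close (so a half turn about z gives the same grasp; the last joint's range is limited). The gripper opens to 85 mm and grips with 20 to 120 N. Pads are 22 mm wide; open, the fingers measure 114 mm over their backs; the gripper's body (76 mm by 85 mm) begins 54 mm behind the grasp point. The pads swing forward as they close: fully open they stand 13 mm farther back than shut.
Start: joints at [1.584, 0.359, 0.012, 0, -1.224, -0.288], TCP at [0.183, 0.65, 0.231] pointing down, gripper open.
Joint ranges: [-3.07, 3.07], [-1.43, 2.12], [-1.02, 1.25], [-3.03, 1.67], [-3.05, -0], [-3.03, 3.03]. Speed limits (rad/s): [2.39, 2.39, 3.01, 3.14, 3.14, 3.14].

### API

Orientations are given as a unit quaternion [w, x, y, z].
In Python, from cell import ctrl gives the robot as it stands.
- The arm moves only by the tool send_rows, never from a script. Its argument "increments" is one flat list of numbers, 7 for each row, row after row: the turn, a rotation vector about the world's x, y, z in rad, then the shift along the world's x, y, z in mm, then the opening, from 0 (shut) to 1 (fully open). In form: [rx, ry, rz, x, y, z, grip, rx, ry, rz, x, y, z, grip, ...]. A call has 1 to 20 rows; each row shifts and turns the commanded pose from where the row before left it; what a row does not reach is not made up. A row lasts 1/10 s, in which the tool goes at most 50 mm and 8.59 degrees, less where a joint would pass 70% of its speed; a pose out of reach is approached as far as the arm can. A call is refused whole if a number of a shift passes 50 or a number of a turn 0.15, either way. A call with a gripper value outside its range is refused whole. The fingers move at their own pace and stop on an object; "squeeze" is the grip in N (left out, the last holds). Time passes only in rows, so rows that do not move let the fingers close. It gives the time, the measured TCP pose, the force, the opening and the grip force at its end, in the units of the state.
- ctrl.get_state(): the state, without advancing time (a new reading comes with each control period).
- ctrl.camera(name): name is "side" or "top" or "wrist"; returns a dict with "image" (384x512x3 uint8, red, green, blue), "intrinsics" (3x3 intrinsics, pixels), "R" (3x3) and "t" (3): a world point X has camera coordinates R X + t. Camera axes: x right, y down, z forward; pixel columns grow to the right and rows downward; lengths in m; the calibration is good to about 2 mm. The wrist camera is an equidistant fisheye: a pixel r from the principal point sees the ray r / f radians off the axis. A picture is of the moment at which its call begins. There is no depth.
- ctrl.job_done(): hands the job in; it is judged then, once.
The state is a dict: "time": time; "qpos": joint angles; "dq": joint speeds; "joint_efforts": joint torques, N m; "tcp_pos": TCP position; "ee_rot": TCP orientation; "ft_force": force on the tool from outside, world axes, zero at the start; "moment": the same for the moment, N m; "opening": finger opening in m; "grasp_force": force on a finger pad.
Only numpy, scipy, OpenCV 4.12 (cv2) and the standard library are available. Lean on these libraries where they do the work, as an engineer would, in place of code of your own. Each camera call takes 0.05 s, during which the arm holds its last target. There are 200 camera calls.

## Working session

There is one attempt and no reset: what is moved stays moved. The work goes in short steps, Python scripts to look and compute and a tool call to move; the robot and the scene stay as the last step left them, time stands still between calls to the robot, and variables do not carry over. Pictures are saved under pics/ and viewed, at most 14 in all, crops included, and the job is handed in when it is done.

Besides the shell and the picture viewer there is one more tool, called after "Call:" by a JSON object that holds its "api" and its "payload". send_rows: Moves the arm, as the interface text tells. Its arguments: {"type":"object","properties":{"increments":{"type":"array"},"squeeze":{"type":"number"}},"required":["increments"]}

```bash
ls; mkdir -p pics; cat > h.py <<'E'
import numpy as np, cv2
from cell import ctrl
def snap(n):
    c=ctrl.camera(n); np.savez(f'/tmp/{n}.npz',**{k:np.array(c[k]) for k in('image','intrinsics','R','t')}); return c
def load(n): return dict(np.load(f'/tmp/{n}.npz'))
def save(c,f): cv2.imwrite(f'pics/{f}.png',cv2.cvtColor(c['image'],cv2.COLOR_RGB2BGR))
def ray(c,u,v,fish=False):
    K=c['intrinsics']; a=np.array([(u-K[0,2])/K[0,0],(v-K[1,2])/K[1,1]])
    if fish:
        r=np.hypot(*a)+1e-12; d=np.r_[a/r*np.sin(r),np.cos(r)]
    else: d=np.r_[a,1]
    return -c['R'].T@c['t'], c['R'].T@d
def onz(c,u,v,z,fish=False):
    o,d=ray(c,u,v,fish); return o+d*(z-o[2])/d[2]
def proj(c,X,fish=False):
    p=c['R']@np.array(X)+c['t']; K=c['intrinsics']
    if fish:
        r=np.hypot(p[0],p[1]); a=p[:2]/r*np.arctan2(r,p[2])
    else: a=p[:2]/p[2]
    return a*[K[0,0],K[1,1]]+[K[0,2],K[1,2]]
E
python3 - <<'E'
from h import *
for n in('top','side','wrist'):
    c=snap(n); save(c,n+'0'); print(n,c['intrinsics'].tolist(),(-c['R'].T@c['t']).round(3),c['R'].round(3).tolist())
i=np.hstack([cv2.imread(f'pics/{n}0.png') for n in('top','side')])
cv2.imwrite('pics/topbig.png',cv2.resize(cv2.imread('pics/top0.png'),(800,600),interpolation=cv2.INTER_CUBIC))
s=ctrl.get_state();print(s)
E
```

```text
pics
top [[485.0947937371449, 0.0, 257.98742274914395], [0.0, 485.0947937371449, 191.093851530683], [0.0, 0.0, 1.0]] [ 0.431 -0.084  1.679] [[-0.004, -1.0, -0.006], [-0.998, 0.005, -0.067], [0.067, 0.006, -0.998]]
side [[447.31197356688403, 0.0, 255.44888609403478], [0.0, 447.31197356688403, 184.81924587573326], [0.0, 0.0, 1.0]] [ 0.142 -0.971  1.244] [[0.916, -0.402, 0.001], [-0.301, -0.687, -0.662], [0.267, 0.605, -0.75]]
wrist [[297.3186396354542, 0.0, 254.78528076639813], [0.0, 297.3186396354542, 193.11874533829464], [0.0, 0.0, 1.0]] [0.265 0.627 0.373] [[-0.271, -0.962, 0.003], [-0.909, 0.257, 0.327], [-0.315, 0.086, -0.945]]
{'time': 0.15, 'qpos': array([ 1.58408229e+00,  3.59284397e-01,  1.13024702e-02, -2.64170794e-04,
       -1.22410712e+00, -2.88109385e-01]), 'dq': array([ 0.0009359 , -0.00189584,  0.00343476,  0.00091019,  0.00171898,
       -0.00163067]), 'joint_efforts': array([-5.03967494e-04, -5.83878744e+01,  2.93649191e+01,  6.94047600e+00,
       -4.31401102e-03, -4.75706258e-06]), 'tcp_pos': array([0.18309671, 0.64932833, 0.23055149]), 'ee_rot': array([ 6.57677981e-04,  9.90567483e-01, -1.37024191e-01, -2.57536926e-05]), 'ft_force': array([ 0.03284158, -0.81856996,  0.04044292]), 'moment': array([ 0.06302602, -0.00071653, -0.02612513]), 'grasp_force': 0.0, 'opening': 0.08517311923501122}
```

View pics/topbig.png

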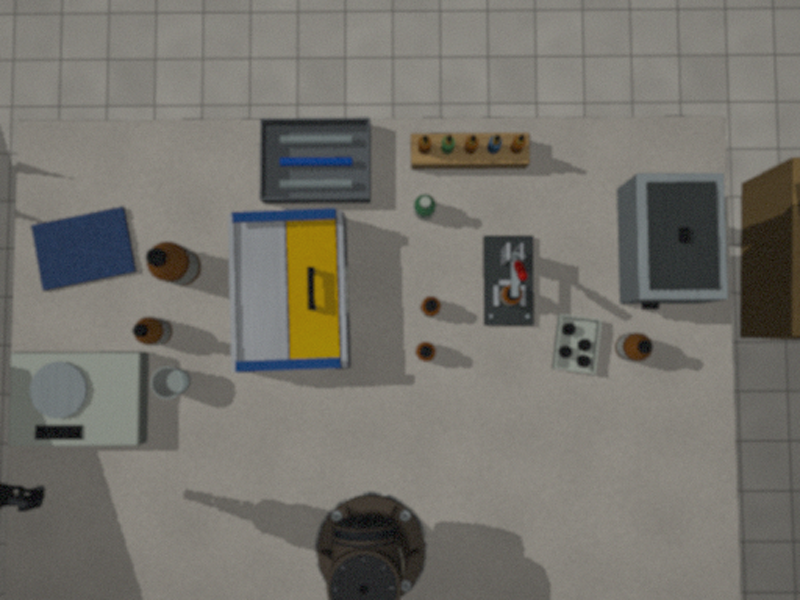

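View pics/side0.png

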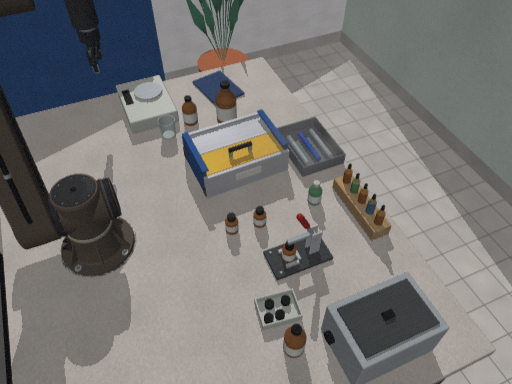

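The top view shows the store (big-picture px 232–348, 210–370; deck to the left, hatch seated), loose jars at (430,305) and (425,352), and the fixture with its jar at (512,295) and red handle at (520,270). The side view confirms only two loose jars, at (232,223) and (259,216).

```bash
python3 - <<'E'
from h import *
c=load('top'); im=c['image']; hsv=cv2.cvtColor(im,cv2.COLOR_RGB2HSV); H,S,V=[hsv[...,i].astype(int) for i in range(3)]
def rect(m,z,name,box):
    mm=np.zeros(m.shape,np.uint8); x0,y0,x1,y1=box; mm[y0:y1,x0:x1]=m[y0:y1,x0:x1]
    n,l,st,ce=cv2.connectedComponentsWithStats(mm)
    for k in range(1,n):
        if st[k,4]<12: continue
        ys,xs=np.where(l==k); pts=np.float32([onz(c,x,y,z)[:2]*1000 for x,y in zip(xs,ys)])
        r=cv2.minAreaRect(pts); print(name,z,'n',st[k,4],'px',ce[k].round(1),'ctr',np.round(r[0],1),'size',np.round(r[1],1),'ang',round(r[2],2),'mean',pts.mean(0).round(1))
sb=(140,125,230,240)
rect((H>18)&(H<32)&(S>150),.102,'yellow',sb)
rect((H>100)&(H<125)&(S>120),.129,'blue',sb)
rect((V<60),.139,'bar',(190,160,215,205))
rect((V<75),.078,'cap',(262,185,290,235))
rect((S>120)&(H<20),.03,'amber',(262,185,290,235))
rect((S>120)&((H<8)|(H>172)),.2,'red',(305,150,345,200))
rect((V<95),.015,'base',(300,145,350,212))
w=load('side');
a=im[145:215,255:350]; b=w['image'][200:285,220:345]
cv2.imwrite('pics/crops.png',np.vstack([cv2.cvtColor(cv2.resize(x,(600,int(600*x.shape[0]/x.shape[1])),interpolation=cv2.INTER_CUBIC),4) for x in(a,b)])[:, :])
E
```

```text
yellow 0.102 n 2673 px [199.8 184.7] ctr [559.5 115. ] size [285.5 103. ] ang 1.96 mean [558.7 114.9]
blue 0.129 n 350 px [181.6 137.5] ctr [709.4 171.3] size [ 18.2 210.4] ang 2.5 mean [709.6 170.9]
blue 0.129 n 348 px [184.1 233.1] ctr [401.9 161.5] size [ 16.8 210.9] ang 1.54 mean [401.9 161.2]
bar 0.139 n 68 px [198.8 184.9] ctr [557.7 112.9] size [83.5  9.7] ang 2.51 mean [555.  113.5]
cap 0.078 n 63 px [275.9 195.1] ctr [ 525.  -134.1] size [26.4 26.5] ang 89.64 mean [ 524.7 -133.8]
cap 0.078 n 63 px [272.6 224.6] ctr [ 426.2 -123.6] size [26.4 26.3] ang 89.75 mean [ 427.4 -122.2]
amber 0.03 n 59 px [275.1 196.3] ctr [ 524.5 -132.2] size [34.  34.1] ang 89.65 mean [ 523.5 -132.5]
amber 0.03 n 57 px [271.9 224.5] ctr [ 426.  -121.4] size [33.9 33.8] ang 89.68 mean [ 427.7 -121.1]
red 0.2 n 68 px [333.1 172.9] ctr [ 585.2 -305.3] size [39.8 16.9] ang 22.3 mean [ 584.8 -305.6]
base 0.015 n 1569 px [325.1 179.8] ctr [ 581.8 -306.6] size [113.  196.9] ang 89.74 mean [ 580.4 -305.4]
```

```bash
python3 - <<'E'
import cv2
i=cv2.imread('pics/crops.png');print(i.shape);cv2.imwrite('pics/crops2.png',cv2.resize(i,(int(i.shape[1]*600/i.shape[0]),600)))
E
```

```text
(850, 600, 3)
```

View pics/crops2.png

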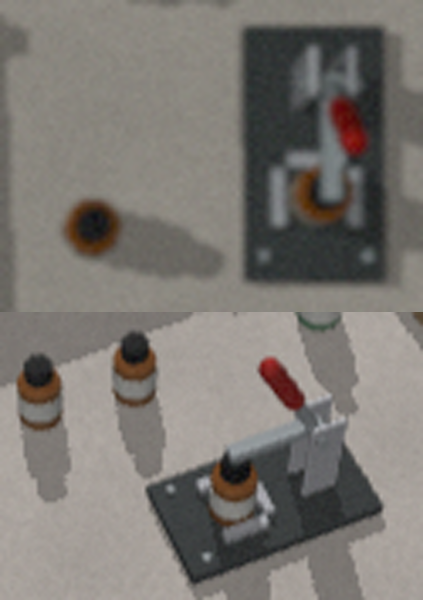

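The crops show the fixture square to the world, jar under the arm, and handle leaning toward −x. Moving above the hatch.

Call:
{"api": "send_rows", "payload": {"increments": [0, 0, 0.02, 10, -15, 0, 1, 0, 0, 0.02, 25, -36, 0, 1, 0, 0, 0.02, 25, -36, 0, 1, 0, 0, 0.02, 25, -36, 0, 1, 0, 0, 0.02, 25, -36, 0, 1, 0, 0, 0.02, 25, -36, 0, 1, 0, 0, 0.02, 25, -36, 0, 1, 0, 0, 0.02, 25, -36, 0, 1, 0, 0, 0.02, 25, -36, 0, 1, 0, 0, 0.02, 25, -36, 0, 1, 0, 0, 0.02, 25, -36, 0, 1, 0, 0, 0.02, 25, -36, 0, 1, 0, 0, 0.02, 25, -36, 0, 1, 0, 0, 0.02, 25, -36, 0, 1, 0, 0, 0.02, 25, -36, 0, 1, 0, 0, 0.008, 15, -16, 0, 1, 0, 0, 0, 0, 0, 0, 1, 0, 0, 0, 0, 0, 0, 1], "squeeze": 60}}

```text
time: 1.95
tcp_pos: [0.5581, 0.1141, 0.2308]
ee_rot: [0.0, 1.0, 0.016, -0.0]
ft_force: [-0.9, 0.6, 0.2]
opening: 0.0854
grasp_force: 0.0
```

```bash
python3 - <<'E'
from h import *
c=snap('wrist'); save(c,'w1'); s=ctrl.get_state(); print(s['tcp_pos'],s['ee_rot'],s['qpos'])
print('grip expected px',proj(c,[.558,.1145,.139],True), 'bar ends', [proj(c,[.558+d,.1145+d*.033,.139],True).round(1) for d in(-.045,.045)])
E
```

```text
[0.55785188 0.11467321 0.2310063 ] [ 5.28239201e-05  9.99866867e-01  1.63144295e-02 -2.92371990e-04] [ 5.46087678e-01  1.86709936e-01 -2.25181015e-01 -2.22921090e-04
 -1.15946336e+00  1.05742814e+00]
grip expected px [253.92327797 197.68080317] bar ends [array([254.1, 244.7]), array([253.8, 144.6])]
```

View pics/w1.png

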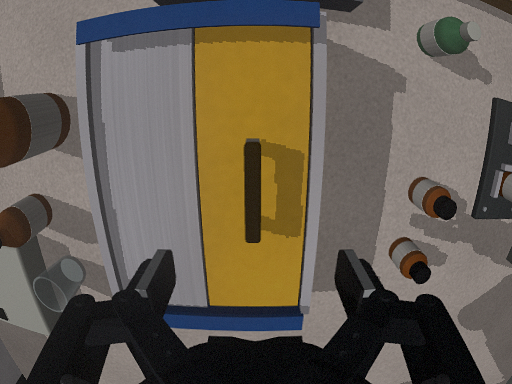

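Bar spans (245,140)–(260,242) in the wrist view, within ~4 mm of my estimate. Down and grasp.

Call:
{"api": "send_rows", "payload": {"increments": [0, 0, 0, 1, 0, -20, 1, 0, 0, 0, 1, 0, -20, 1, 0, 0, 0, 1, 0, -20, 1, 0, 0, 0, 0, 0, -20, 1, 0, 0, 0, 0, 0, -16, 1, 0, 0, 0, 0, 0, -10, 1, 0, 0, 0, 0, 0, -7, 1, 0, 0, 0, 0, 0, -4, 1, 0, 0, 0, 0, 0, 0, 0, 0, 0, 0, 0, 0, 0, 0, 0, 0, 0, 0, 0, 0, 0, 0, 0, 0, 0, 0, 0, 0, 0, 0, 0, 0, 0, 0, 0, 0, 0, 0, 0, 0, 0, 0, 0, 0, 0, 0, 0, 0, 0, 0, 0, 0, 0, 0, 0, 0, 0, 0, 0, 0, 0, 0, 0, 0, 0, 0, 0, 0, 0, 0], "squeeze": 60}}

```text
time: 3.8
tcp_pos: [0.5616, 0.1149, 0.1149]
ee_rot: [-0.0, 1.0, 0.017, 0.0]
ft_force: [-1.4, 0.4, 6.8]
opening: 0.0129
grasp_force: 59.7
```

Call:
{"api": "send_rows", "payload": {"increments": [0, 0, 0, 0, 0, 3, 0, 0, 0, 0, 0, 0, 4, 0, 0, 0, 0, 0, 0, 4, 0, 0, 0, 0, 0, 0, 4, 0, 0, 0, 0, 0, 0, 2, 0, 0, 0, 0, 0, 0, 0, 0, 0, 0, 0, 0, 0, 0, 0, 0, 0, 0, 0, 0, 0, 0]}}

```text
time: 4.6
tcp_pos: [0.561, 0.1146, 0.1311]
ee_rot: [0.0, 1.0, 0.017, -0.0]
ft_force: [-0.0, -0.5, -3.5]
opening: 0.0128
grasp_force: 58.5
```

Call:
{"api": "send_rows", "payload": {"increments": [0, 0, 0, 0, 5, 0, 0, 0, 0, 0, -0.4, 10, 0, 0, 0, 0, 0, -0.4, 12, 0, 0, 0, 0, 0, -0.4, 12, 0, 0, 0, 0, 0, -0.4, 12, 0, 0, 0, 0, 0, -0.4, 12, 0, 0, 0, 0, 0, -0.4, 12, 0, 0, 0, 0, 0, -0.4, 12, 0, 0, 0, 0, 0, -0.4, 10, 0, 0, 0, 0, 0, -0.4, 6, 0, 0, 0, 0, 0, -0.2, 3, 0, 0, 0, 0, 0, 0, 2, 0, 0, 0, 0, 0, 0, 0, 0, 0]}}

```text
time: 5.9
tcp_pos: [0.5574, 0.2226, 0.1313]
ee_rot: [0.0, 1.0, 0.017, -0.0]
ft_force: [0.5, 0.8, -3.4]
opening: 0.0129
grasp_force: 58.6
```

Call:
{"api": "send_rows", "payload": {"increments": [0, 0, 0, 0, 0, -2, 0, 0, 0, 0, 0, 0, -2, 0, 0, 0, 0, 0, 0, -2, 0, 0, 0, 0, 0, 0, 0, 0]}}

```text
time: 6.3
tcp_pos: [0.5574, 0.2224, 0.1251]
ee_rot: [0.0, 1.0, 0.017, -0.0]
ft_force: [-0.0, -0.9, -3.9]
opening: 0.0129
grasp_force: 58.6
```

Call:
{"api": "send_rows", "payload": {"increments": [0, 0, 0, 0, 1.5, 0, 0, 0, 0, 0, 0, 0, -1, 0, 0, 0, 0, 0, 0, -1, 0, 0, 0, 0, 0, 0, 0, 0]}}

```text
time: 6.7
tcp_pos: [0.5575, 0.2243, 0.1249]
ee_rot: [-0.0, 1.0, 0.017, 0.001]
ft_force: [-5.2, -1.5, 7.9]
opening: 0.0129
grasp_force: 60.2
```

Call:
{"api": "send_rows", "payload": {"increments": [0, 0, 0, 0, 0, 0, 0.6, 0, 0, 0, 0, 0, 0, 0.6, 0, 0, 0, 0, 0, 0, 0.6, 0, 0, 0, 0, 0, 0, 0.6, 0, 0, 0, 0, 0, 15, 0.6, 0, 0, 0, 0, 0, 35, 0.6, 0, 0, 0, 0, 0, 45, 0.6, 0, 0, 0, 0, 0, 45, 0.6, 0, 0, 0, 0, -20, 5, 0, 0, 0, 0, 0, -40, 0, 0, 0, 0, 0, -5, -40, 0, 0, 0, 0, 0, -5, -40, 0, 0, 0, 0, 0, -5, -40, 0, 0, 0, 0, 0, -5, -40, 0, 0, 0, 0, 0, -5, -40, 0, 0, 0, 0, 0, -5, -40, 0, 0, 0, 0, 0, -3, -40, 0, 0, 0, 0, 0, 0, -40, 0, 0], "squeeze": 40}}

```text
time: 8.5
tcp_pos: [0.5238, -0.1575, 0.2685]
ee_rot: [-0.0, 1.0, 0.017, 0.0]
ft_force: [1.1, 0.6, 0.5]
opening: -0.0001
grasp_force: 0.0
```

Call:
{"api": "send_rows", "payload": {"increments": [0, 0, 0, 0, -40, 0, 0, 0, 0, 0, 0, -40, 0, 0, 0, 0, 0, 0, -40, 0, 0, 0, 0, 0, 0, -25, 0, 0, 0, 0, 0, 0, -5, 0, 0, 0, 0, 0, 0, 0, 0, 0]}}

```text
time: 9.1
tcp_pos: [0.524, -0.3067, 0.2677]
ee_rot: [-0.0, 1.0, 0.016, -0.0]
ft_force: [-0.6, -0.2, 0.2]
opening: 0.0001
grasp_force: 0.0
```

```bash
python3 - <<'E'
from h import *
c=snap('wrist'); save(c,'w2'); s=ctrl.get_state(); print(s['tcp_pos'],s['qpos'])
print([proj(c,p,True).round(1) for p in([.558,-.306,.227],[.547,-.306,.093],[.512,-.251,.015],[.512,-.361,.015],[.579,-.306,.205],[.525,-.134,.078])])
t=snap('top'); save(t,'t2')
E
```

```text
[ 0.52414175 -0.30584252  0.26788764] [-2.06754805e-01  2.26715183e-01 -8.86269285e-02 -1.96142096e-04
 -1.25596651e+00  1.80995238e+00]
[array([255., 175.]), array([254.6, 151.5]), array([213.8, 164.5]), array([293.7, 166.9]), array([256. , 137.5]), array([115.3, 165.4])]
```

View pics/w2.png

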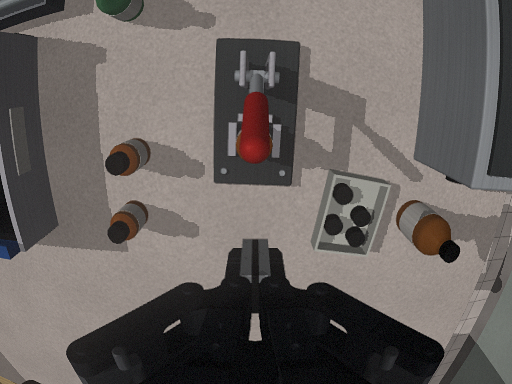

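The handle (grip end at (254,150)) is dead ahead of the closed fingers. Lowering and pushing toward +x.

Call:
{"api": "send_rows", "payload": {"increments": [0, 0, 0, 0, 0, -20, 0, 0, 0, 0, 0, 0, -20, 0, 0, 0, 0, 0, 0, -15, 0, 0, 0, 0, 10, 0, 0, 0, 0, 0, 0, 10, 0, 0, 0, 0, 0, 0, 10, 0, 0, 0, 0, 0, 0, 10, 0, 0, 0, 0, 0, 0, 10, 0, 0, 0, 0, 0, 0, 10, 0, 0, 0, 0, 0, 0, 10, 0, 0, 0, 0, 0, 0, 10, 0, 0, 0, 0, 0, 0, 10, 0, 0, 0, 0, 0, 0, 10, 0, 0, 0, 0, 0, 0, 10, 0, 0, 0, 0, 0, 0, 8, 0, 0, 0, 0, 0, 0, 0, 0, 0, 0]}}

```text
time: 10.8
tcp_pos: [0.6435, -0.3058, 0.2128]
ee_rot: [-0.0, 1.0, 0.017, -0.0]
ft_force: [-0.4, -1.1, -0.7]
opening: 0.0002
grasp_force: 0.0
```

Call:
{"api": "send_rows", "payload": {"increments": [0, 0, 0, -10, 0, 10, 0, 0, 0, 0, -20, 0, 20, 0, 0, 0, 0, -30, 0, 20, 0, 0, 0, 0, -40, 5, 0, 1, 0, 0, 0, -40, 5, 0, 1, 0, 0, 0, 0, 0, 0, 1, 0, 0, 0, 0, 0, 0, 1]}}

```text
time: 11.5
tcp_pos: [0.5012, -0.296, 0.2654]
ee_rot: [0.0, 1.0, 0.016, 0.001]
ft_force: [0.5, -0.6, 0.5]
opening: 0.0581
grasp_force: 0.0
```

```bash
python3 - <<'E'
from h import *
c=snap('wrist'); save(c,'w3'); s=ctrl.get_state(); print(s['tcp_pos'],s['qpos'])
print([proj(c,p,True).round(1) for p in([.547,-.306,.093],[.427,-.123,.078],[.525,-.134,.078])])
E
```

```text
[ 0.50205341 -0.296052    0.2647943 ] [-1.97343959e-01  1.86333314e-01 -1.47552337e-01  2.00044678e-04
 -1.23451794e+00  1.80104443e+00]
[array([265.1, 131.9]), array([120.8, 222. ]), array([120.5, 148. ])]
```

View pics/w3.png

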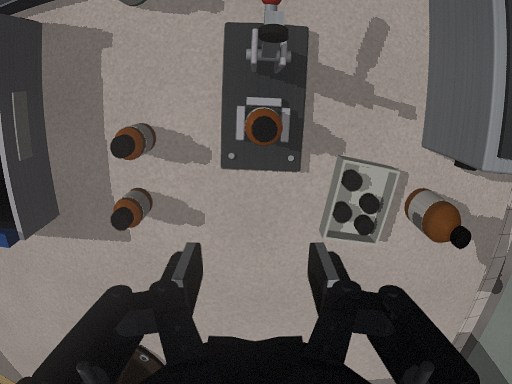

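The clamp is open (handle over to +x at top), jar0 free with cap at (265,129); loose jar caps at (123,146) and (122,218).

```bash
cat >> h.py <<'E'
def caps(c,spots,vmax=40):
    g=c['image'].max(2)
    for (x,y,z) in spots:
        u,v=proj(c,[x,y,z],True); m=np.zeros(g.shape,np.uint8); u0,v0=int(u),int(v)
        sl=np.s_[max(v0-22,0):v0+23,max(u0-22,0):u0+23]; m[sl]=g[sl]<vmax
        n,l,st,ce=cv2.connectedComponentsWithStats(m); k=1+np.argmax(st[1:,4]); 
        print((x,y),'n',st[k,4],'px',ce[k].round(1),'wh',st[k,2:4],'->',onz(c,*ce[k],z,True).round(4))
E
python3 - <<'E'
from h import *
c=load('wrist'); caps(c,[(.547,-.306,.093),(.427,-.123,.078),(.525,-.134,.078)])
E
```

```text
(0.547, -0.306) n 497 px [264.1 128.8] wh [25 26] -> [ 0.5502 -0.3048  0.093 ]
(0.427, -0.123) n 330 px [121.8 218. ] wh [23 23] -> [ 0.433  -0.1254  0.078 ]
(0.525, -0.134) n 355 px [122.4 145.9] wh [24 23] -> [ 0.5275 -0.1368  0.078 ]
```

Call:
{"api": "send_rows", "payload": {"increments": [0, 0, -0.144, 2.5, -0.5, 0, 1, 0, 0, -0.144, 2.5, -0.5, 0, 1, 0, 0, -0.144, 2.5, -0.5, 0, 1, 0, 0, -0.144, 2.5, -0.5, 0, 1, 0, 0, -0.144, 2.5, -0.5, 0, 1, 0, 0, -0.144, 2.5, -0.5, 0, 1, 0, 0, -0.144, 2.5, -0.5, 0, 1, 0, 0, -0.144, 2.5, -0.5, 0, 1, 0, 0, -0.144, 2.5, -0.5, 0, 1, 0, 0, -0.144, 2.5, -0.5, 0, 1, 0, 0, -0.144, 2.5, -0.5, 0, 1, 0, 0, -0.144, 2.5, -0.5, 0, 1, 0, 0, -0.144, 2.5, -0.5, 0, 1, 0, 0, -0.144, 2.5, -0.5, 0, 1, 0, 0, -0.144, 2.5, -0.5, 0, 1, 0, 0, -0.144, 2.5, -0.5, 0, 1, 0, 0, -0.144, 2.5, -0.5, 0, 1, 0, 0, -0.144, 2.5, -0.5, 0, 1, 0, 0, -0.144, 2, 0, 0, 1, 0, 0, -0.144, 0, 0, 0, 1]}}

```text
time: 13.55
tcp_pos: [0.5503, -0.3049, 0.2627]
ee_rot: [-0.0, -0.144, 0.99, 0.0]
ft_force: [0.5, -0.7, -0.4]
opening: 0.0851
grasp_force: 0.0
```

Call:
{"api": "send_rows", "payload": {"increments": [0, 0, -0.144, 0, 0, -10, 1, 0, 0, -0.144, 0, 0, -25, 1, 0, 0, 0, 0, 0, -35, 1, 0, 0, 0, 0, 0, -30, 1, 0, 0, 0, 0, 0, 0, 1, 0, 0, 0, 0, 0, 0, 1]}}

```text
time: 14.15
tcp_pos: [0.55, -0.3051, 0.1635]
ee_rot: [-0.001, -0.004, 1.0, -0.0]
ft_force: [0.5, -0.8, 0.4]
opening: 0.0857
grasp_force: 0.0
```

```bash
python3 - <<'E'
from h import *
c=snap('wrist'); save(c,'w4'); s=ctrl.get_state(); print(s['tcp_pos'],s['ee_rot'],s['qpos'])
caps(c,[(.549,-.305,.093)])
E
```

```text
[ 0.55061419 -0.30533173  0.16465074] [ 5.35928942e-04 -3.71094131e-03  9.99992835e-01 -5.21580705e-04] [-1.96254935e-01  3.32409733e-01 -1.85898587e-01  9.32526117e-04
 -1.05123048e+00 -1.36758198e+00]
(0.549, -0.305) n 1079 px [255.6 201. ] wh [35 39] -> [ 0.5466 -0.3048  0.093 ]
```

View pics/w4.png

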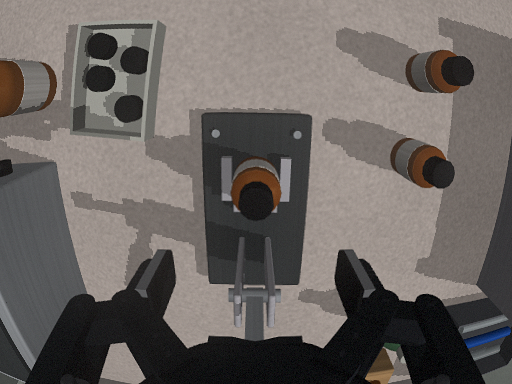

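Jar cap at (256,201), centred between the open fingers; fixture and clamp clear. Descending and gripping.

Call:
{"api": "send_rows", "payload": {"increments": [0, 0, 0, -1, 0, -25, 1, 0, 0, 0, -1, 0, -25, 1, 0, 0, 0, 0, 0, -25, 1, 0, 0, 0, 0, 0, -25, 1, 0, 0, 0, 0, 0, -15, 1, 0, 0, 0, 0, 0, -10, 1, 0, 0, 0, 0, 0, -5, 1, 0, 0, 0, 0, 0, 0, 0.3, 0, 0, 0, 0, 0, 0, 0.3, 0, 0, 0, 0, 0, 0, 0.3, 0, 0, 0, 0, 0, 0, 0.3, 0, 0, 0, 0, 0, 0, 0.3, 0, 0, 0, 0, 0, 0, 0.3, 0, 0, 0, 0, 0, 0, 0.3], "squeeze": 30}}

```text
time: 15.6
tcp_pos: [0.5482, -0.3051, 0.0345]
ee_rot: [0.001, -0.004, 1.0, -0.0]
ft_force: [-0.9, 0.1, 6.6]
opening: 0.0429
grasp_force: 30.7
```

Call:
{"api": "send_rows", "payload": {"increments": [0, 0, 0, 0, 0, 10, 0.3, 0, 0, 0, 0, 0, 30, 0.3, 0, 0, 0, 0, 0, 45, 0.3, 0, 0, 0, 0, 0, 45, 0.3, 0, 0, 0, 0, 0, 30, 0.3, 0, 0, 0, 0, 20, 10, 0.3, 0, 0, 0.133, 0, 35, 0, 0.3, 0, 0, 0.133, 9, 35, 0, 0.3, 0, 0, 0.133, 9, 35, 0, 0.3, 0, 0, 0.133, 9, 35, 0, 0.3, 0, 0, 0.133, 9, 35, 0, 0.3, 0, 0, 0.133, 9, 35, 0, 0.3, 0, 0, 0.133, 9, 35, 0, 0.3, 0, 0, 0.133, 9, 35, 0, 0.3, 0, 0, 0.133, 9, 35, 0, 0.3, 0, 0, 0.133, 9, 35, 0, 0.3, 0, 0, 0.133, 9, 35, 0, 0.3, 0, 0, 0.133, 9, 17, 0, 0.3, 0, 0, 0, 0, 0, 0, 0.3, 0, 0, 0, 0, 0, 0, 0.3]}}

```text
time: 17.6
tcp_pos: [0.6459, 0.1173, 0.2031]
ee_rot: [0.0, 0.718, -0.696, -0.0]
ft_force: [0.3, -0.0, -1.0]
opening: 0.0435
grasp_force: 31.1
```

```bash
python3 - <<'E'
from h import *
c=snap('wrist'); save(c,'w5'); s=ctrl.get_state(); print(s['tcp_pos'],s['ee_rot'],s['qpos'])
o=np.array([.558,.1145,0]); R=lambda x,y,z:o+[x*np.cos(.033)-y*np.sin(.033),x*np.sin(.033)+y*np.cos(.033),z]
for p in([-.14,-.042,.092],[.14,-.042,.092],[.14,.042,.092],[-.14,.042,.092]): print(proj(c,R(*p),True).round(0))
E
```

```text
[0.6458377 0.1167007 0.2032566] [ 3.51286318e-04  7.17626212e-01 -6.96428358e-01 -1.96300915e-04] [ 4.75254220e-01  3.46375712e-01 -7.13765328e-02 -1.61437368e-04
 -1.15383526e+00 -4.45209364e-01]
[471. 152.]
[196. 145.]
[202. 232.]
[457. 225.]
```

View pics/w5.png

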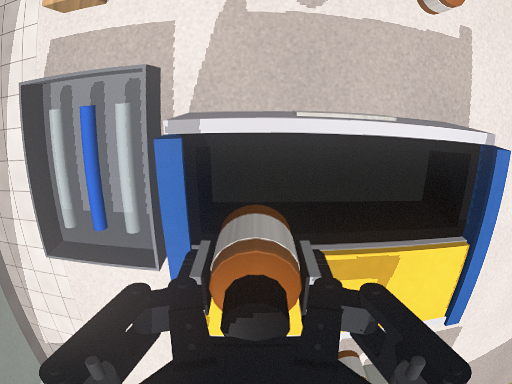

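The empty well (u 195–475, v 145–245) lies as predicted, with the jar held over its +x part. Lowering.

Call:
{"api": "send_rows", "payload": {"increments": [0, 0, 0, -4, -2, -15, 0.3, 0, 0, 0, -4, -1, -25, 0.3, 0, 0, 0, 0, 0, -25, 0.3, 0, 0, 0, 0, 0, -25, 0.3, 0, 0, 0, 0, 0, -25, 0.3, 0, 0, 0, 0, 0, -25, 0.3, 0, 0, 0, 0, 0, -15, 0.3, 0, 0, 0, 0, 0, -10, 0.3, 0, 0, 0, 0, 0, -6, 0.3, 0, 0, 0, 0, 0, -4, 0.3, 0, 0, 0, 0, 0, -2, 0.3, 0, 0, 0, 0, 0, 0, 0.3]}}

```text
time: 18.85
tcp_pos: [0.6335, 0.1121, 0.0257]
ee_rot: [0.004, 0.717, -0.697, -0.002]
ft_force: [-14.8, -1.2, 2.6]
opening: 0.0433
grasp_force: 34.7
```

Call:
{"api": "send_rows", "payload": {"increments": [0, 0, 0, 0, 0, 3, 0.3, 0, 0, 0, -4, 1, 0, 0.3, 0, 0, 0, -4, 1, 0, 0.3, 0, 0, 0, -3, 0, 0, 0.3, 0, 0, 0, 0, 0, -1, 0.3, 0, 0, 0, 0, 0, 0, 0.3]}}

```text
time: 19.45
tcp_pos: [0.6277, 0.1162, 0.0285]
ee_rot: [-0.0, 0.718, -0.696, 0.0]
ft_force: [0.1, -0.4, -1.5]
opening: 0.0429
grasp_force: 34.1
```

Call:
{"api": "send_rows", "payload": {"increments": [0, 0, 0, -2, 0, -2, 0.3, 0, 0, 0, 0, 0, -1, 0.3, 0, 0, 0, 0, 0, 0, 0.3, 0, 0, 0, 0, 0, 0, 0.57, 0, 0, 0, 0, 0, 0, 0.57, 0, 0, 0, 0, 0, 0, 0.57, 0, 0, 0, 0, 0, 0, 0.57]}}

```text
time: 20.15
tcp_pos: [0.6255, 0.1161, 0.0252]
ee_rot: [-0.0, 0.718, -0.696, 0.0]
ft_force: [-0.5, -0.2, 0.0]
opening: 0.0488
grasp_force: 0.0
```

Call:
{"api": "send_rows", "payload": {"increments": [0, 0, 0, 0, 0, 10, 0.57, 0, 0, 0, 0, 0, 20, 0.57, 0, 0, 0, 0, 0, 40, 0.57, 0, 0, 0, 0, 0, 45, 0.57, 0, 0, 0, 0, 0, 45, 0.57, 0, 0, 0, 0, 0, 20, 1, 0, 0, 0, -14, -36, 0, 1, 0, 0, 0, -14, -36, 0, 1, 0, 0, 0, -14, -36, 0, 1, 0, 0, 0, -14, -36, 0, 1, 0, 0, 0, -14, -36, 0, 1, 0, 0, 0, -14, -36, 0, 1, 0, 0, 0, -14, -36, 0, 1, 0, 0, 0, 0, 0, 0, 1, 0, 0, 0, 0, 0, 0, 1]}}

```text
time: 21.65
tcp_pos: [0.5272, -0.1367, 0.2062]
ee_rot: [-0.0, 0.718, -0.696, 0.0]
ft_force: [0.1, 0.1, 0.2]
opening: 0.0856
grasp_force: 0.0
```

```bash
python3 - <<'E'
from h import *
c=snap('wrist'); save(c,'w6'); s=ctrl.get_state(); print(s['tcp_pos'],s['ee_rot'],s['qpos'])
caps(c,[(.431,-.1245,.078),(.527,-.136,.078)])
E
```

```text
[ 0.52754541 -0.13594878  0.20603764] [-4.22618970e-04  7.18069951e-01 -6.95970708e-01  3.75015046e-04] [ 1.07593496e-01  1.63187882e-01 -3.14372495e-01  4.11858318e-05
 -1.09210651e+00 -7.63581195e-02]
(0.431, -0.1245) n 636 px [350.4 199.3] wh [28 30] -> [ 0.4316 -0.1239  0.078 ]
(0.527, -0.136) n 593 px [257.1 185.9] wh [27 31] -> [ 0.526  -0.1349  0.078 ]
```

View pics/w6.png

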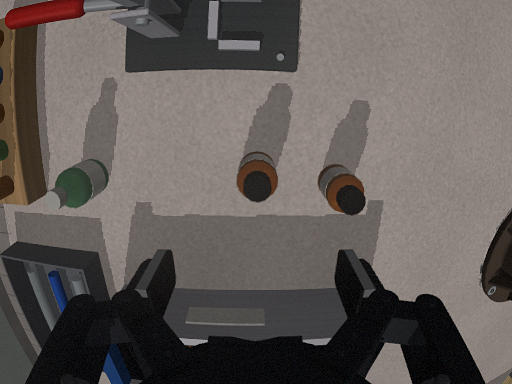

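Caps at (257,186) and (350,199) match the estimates. Taking the first jar with a partial opening to keep clear of its neighbour.

Call:
{"api": "send_rows", "payload": {"increments": [0, 0, 0, -1, 0, -20, 0.72, 0, 0, 0, 0, 0, -30, 0.72, 0, 0, 0, 0, 0, -30, 0.72, 0, 0, 0, 0, 0, -30, 0.72, 0, 0, 0, 0, 0, -30, 0.72, 0, 0, 0, 0, 0, -20, 0.72, 0, 0, 0, 0, 0, -15, 0.72, 0, 0, 0, 0, 0, -8, 0.72, 0, 0, 0, 0, 0, -3, 0.72, 0, 0, 0, 0, 0, 0, 0.3, 0, 0, 0, 0, 0, 0, 0.3, 0, 0, 0, 0, 0, 0, 0.3, 0, 0, 0, 0, 0, 0, 0.3, 0, 0, 0, 0, 0, 0, 0.3, 0, 0, 0, 0, 0, 0, 0.3], "squeeze": 30}}

```text
time: 23.2
tcp_pos: [0.5267, -0.1359, 0.0198]
ee_rot: [-0.0, 0.718, -0.696, 0.0]
ft_force: [-1.1, 1.7, 5.3]
opening: 0.0433
grasp_force: 30.9
```

Call:
{"api": "send_rows", "payload": {"increments": [0, 0, 0, 0, 0, 10, 0.3, 0, 0, 0, 0, 0, 30, 0.3, 0, 0, 0, 0, 0, 45, 0.3, 0, 0, 0, 0, 0, 45, 0.3, 0, 0, 0, 0, 0, 40, 0.3, 0, 0, 0, 0, 0, 15, 0.3, 0, 0, 0, 4, 30, 0, 0.3, 0, 0, 0, 4, 35, 0, 0.3, 0, 0, 0, 4, 35, 0, 0.3, 0, 0, 0, 4, 35, 0, 0.3, 0, 0, 0, 4, 35, 0, 0.3, 0, 0, 0, 4, 35, 0, 0.3, 0, 0, 0, 4, 30, 0, 0.3, 0, 0, 0, 3, 15, 0, 0.3, 0, 0, 0, 0, 0, 0, 0.3, 0, 0, 0, 0, 0, 0, 0.3]}}

```text
time: 24.8
tcp_pos: [0.5571, 0.1138, 0.2043]
ee_rot: [0.0, 0.718, -0.696, -0.0]
ft_force: [0.0, 0.6, -1.6]
opening: 0.0432
grasp_force: 30.9
```

Call:
{"api": "send_rows", "payload": {"increments": [0, 0, 0, 0, 0, -15, 0.3, 0, 0, 0, 0, 0, -25, 0.3, 0, 0, 0, 0, 0, -25, 0.3, 0, 0, 0, 0, 0, -25, 0.3, 0, 0, 0, 0, 0, -25, 0.3, 0, 0, 0, 0, 0, -20, 0.3, 0, 0, 0, 0, 0, -15, 0.3, 0, 0, 0, 0, 0, -10, 0.3, 0, 0, 0, 0, 0, -8, 0.3, 0, 0, 0, 0, 0, 0, 0.3]}}

```text
time: 25.8
tcp_pos: [0.557, 0.1134, 0.0357]
ee_rot: [0.001, 0.718, -0.696, -0.0]
ft_force: [-0.8, 0.9, -0.8]
opening: 0.0433
grasp_force: 30.9
```

Call:
{"api": "send_rows", "payload": {"increments": [0, 0, 0, 0, 0, -5, 0.3, 0, 0, 0, 0, 0, -3, 0.3, 0, 0, 0, 0, 0, -2, 0.3, 0, 0, 0, 0, 0, 0, 0.3, 0, 0, 0, 0, 0, 0, 0.58, 0, 0, 0, 0, 0, 0, 0.58, 0, 0, 0, 0, 0, 0, 0.58, 0, 0, 0, 0, 0, 0, 0.58]}}

```text
time: 26.6
tcp_pos: [0.5574, 0.1142, 0.0265]
ee_rot: [-0.0, 0.718, -0.696, 0.0]
ft_force: [-0.8, 0.3, 0.5]
opening: 0.0493
grasp_force: 0.3
```

Call:
{"api": "send_rows", "payload": {"increments": [0, 0, 0, 0, 0, 10, 0.58, 0, 0, 0, 0, 0, 20, 0.58, 0, 0, 0, 0, 0, 40, 0.58, 0, 0, 0, 0, 0, 45, 0.58, 0, 0, 0, 0, 0, 45, 0.58, 0, 0, 0, 0, 0, 20, 1, 0, 0, 0, -18, -34, 0, 1, 0, 0, 0, -18, -34, 0, 1, 0, 0, 0, -18, -34, 0, 1, 0, 0, 0, -18, -34, 0, 1, 0, 0, 0, -18, -34, 0, 1, 0, 0, 0, -18, -34, 0, 1, 0, 0, 0, -18, -34, 0, 1, 0, 0, 0, 0, 0, 0, 1, 0, 0, 0, 0, 0, 0, 1]}}

```text
time: 28.1
tcp_pos: [0.4313, -0.1245, 0.2073]
ee_rot: [-0.001, 0.718, -0.696, 0.001]
ft_force: [0.6, -0.3, 0.4]
opening: 0.0854
grasp_force: 0.0
```

```bash
python3 - <<'E'
from h import *
c=snap('wrist'); save(c,'w7'); s=ctrl.get_state(); print(s['tcp_pos'],s['ee_rot'],s['qpos'])
caps(c,[(.431,-.1245,.078)])
E
```

```text
[ 0.43170465 -0.12396803  0.20711642] [-5.85407147e-04  7.18032323e-01 -6.96009313e-01  5.26962562e-04] [ 1.61703136e-01 -4.25140900e-03 -4.98717619e-01  1.67476320e-04
 -1.07476173e+00 -1.30636222e-01]
(0.431, -0.1245) n 655 px [258.9 185.2] wh [27 30] -> [ 0.4284 -0.1232  0.078 ]
```

View pics/w7.png

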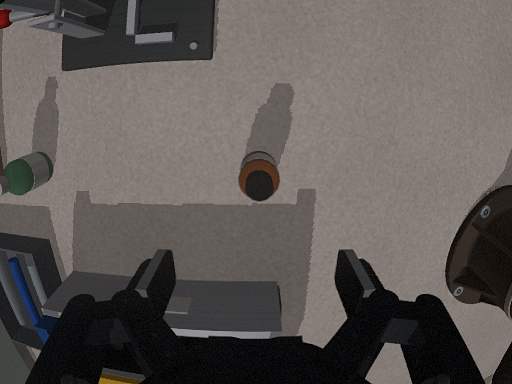

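The last jar's cap is at (259,185), still in place; no other jars nearby. Gripping.

Call:
{"api": "send_rows", "payload": {"increments": [0, 0, 0, -1.5, 0.5, -20, 0.9, 0, 0, 0, 0, 0, -30, 0.9, 0, 0, 0, 0, 0, -30, 0.9, 0, 0, 0, 0, 0, -30, 0.9, 0, 0, 0, 0, 0, -30, 0.9, 0, 0, 0, 0, 0, -20, 0.9, 0, 0, 0, 0, 0, -15, 0.9, 0, 0, 0, 0, 0, -8, 0.9, 0, 0, 0, 0, 0, -4, 0.9, 0, 0, 0, 0, 0, 0, 0.3, 0, 0, 0, 0, 0, 0, 0.3, 0, 0, 0, 0, 0, 0, 0.3, 0, 0, 0, 0, 0, 0, 0.3, 0, 0, 0, 0, 0, 0, 0.3, 0, 0, 0, 0, 0, 0, 0.3, 0, 0, 0, 0, 0, 0, 0.3], "squeeze": 30}}

```text
time: 29.75
tcp_pos: [0.4305, -0.1232, 0.0201]
ee_rot: [-0.001, 0.718, -0.696, 0.0]
ft_force: [-1.6, 1.5, 7.6]
opening: 0.0434
grasp_force: 31.1
```

Call:
{"api": "send_rows", "payload": {"increments": [0, 0, 0, 0, 0, 10, 0.3, 0, 0, 0, 0, 0, 30, 0.3, 0, 0, 0, 0, 0, 45, 0.3, 0, 0, 0, 0, 0, 45, 0.3, 0, 0, 0, 0, 0, 40, 0.3, 0, 0, 0, 0, 0, 15, 0.3, 0, 0, 0, 8, 30, 0, 0.3, 0, 0, 0, 8, 32, 0, 0.3, 0, 0, 0, 8, 32, 0, 0.3, 0, 0, 0, 8, 32, 0, 0.3, 0, 0, 0, 8, 32, 0, 0.3, 0, 0, 0, 8, 32, 0, 0.3, 0, 0, 0, 8, 30, 0, 0.3, 0, 0, 0, 4, 15, 0, 0.3, 0, 0, 0, 0, 0, 0, 0.3, 0, 0, 0, 0, 0, 0, 0.3]}}

```text
time: 31.35
tcp_pos: [0.4894, 0.1112, 0.2044]
ee_rot: [0.0, 0.718, -0.696, -0.0]
ft_force: [-1.1, 0.5, -1.7]
opening: 0.0435
grasp_force: 31.0
```

Call:
{"api": "send_rows", "payload": {"increments": [0, 0, 0, 0, 0, -15, 0.3, 0, 0, 0, 0, 0, -25, 0.3, 0, 0, 0, 0, 0, -25, 0.3, 0, 0, 0, 0, 0, -25, 0.3, 0, 0, 0, 0, 0, -25, 0.3, 0, 0, 0, 0, 0, -20, 0.3, 0, 0, 0, 0, 0, -15, 0.3, 0, 0, 0, 0, 0, -10, 0.3, 0, 0, 0, 0, 0, -8, 0.3, 0, 0, 0, 0, 0, 0, 0.3]}}

```text
time: 32.35
tcp_pos: [0.4895, 0.111, 0.0358]
ee_rot: [0.001, 0.718, -0.696, -0.0]
ft_force: [0.2, -0.3, -0.6]
opening: 0.0429
grasp_force: 31.0
```

Call:
{"api": "send_rows", "payload": {"increments": [0, 0, 0, 0, 0, -5, 0.3, 0, 0, 0, 0, 0, -3, 0.3, 0, 0, 0, 0, 0, -2, 0.3, 0, 0, 0, 0, 0, 0, 0.3, 0, 0, 0, 0, 0, 0, 0.58, 0, 0, 0, 0, 0, 0, 0.58, 0, 0, 0, 0, 0, 0, 0.58, 0, 0, 0, 0, 0, 0, 0.58]}}

```text
time: 33.15
tcp_pos: [0.49, 0.1118, 0.0265]
ee_rot: [-0.0, 0.718, -0.696, 0.0]
ft_force: [-0.2, 0.5, -0.1]
opening: 0.0493
grasp_force: 0.0
```

Call:
{"api": "send_rows", "payload": {"increments": [0, 0, 0, 0, 0, 10, 0.58, 0, 0, 0, 0, 0, 20, 0.58, 0, 0, 0, 0, 0, 40, 0.58, 0, 0, 0, 0, 0, 45, 0.58, 0, 0, 0, 0, 0, 45, 0.58, 0, 0, 0, 0, 0, 40, 0.58, 0, 0, 0.131, 0, 0, 15, 1, 0, 0, 0.131, 6, 10, 0, 1, 0, 0, 0.131, 6, 10, 0, 1, 0, 0, 0.131, 6, 10, 0, 1, 0, 0, 0.131, 6, 10, 0, 1, 0, 0, 0.131, 6, 10, 0, 1, 0, 0, 0.131, 6, 10, 0, 1, 0, 0, 0.131, 6, 10, 0, 1, 0, 0, 0.131, 6, 10, 0, 1, 0, 0, 0.131, 6, 10, 0, 1, 0, 0, 0.131, 6, 10, 0, 1, 0, 0, 0.131, 6, 10, 0, 1, 0, 0, 0, 7, 2, 0, 1, 0, 0, 0, 0, 0, 0, 1]}}

```text
time: 35.15
tcp_pos: [0.5634, 0.2237, 0.2415]
ee_rot: [0.0, 1.0, 0.015, 0.0]
ft_force: [-0.9, -0.3, -1.2]
opening: 0.0856
grasp_force: 0.0
```

```bash
python3 - <<'E'
from h import *
c=snap('wrist'); save(c,'w8'); s=ctrl.get_state(); print(s['tcp_pos'],s['ee_rot'],s['qpos'])
print('bar', [proj(c,[.5575+d,.224+d*.033,.149],True).round(1) for d in(-.045,0,.045)])
print('caps',[proj(c,p,True).round() for p in([.6255,.116,.084],[.5574,.114,.084],[.490,.1118,.084])])
t=snap('top'); save(t,'t8')
a=c['image'];b=t['image'][110:250,130:370]
s=np.hstack([a,cv2.resize(b,(int(384*240/140),384),interpolation=cv2.INTER_CUBIC)]); s=cv2.resize(s,(800,int(s.shape[0]*800/s.shape[1])))
cv2.imwrite('pics/c8.png',s[...,::-1])
E
```

```text
[0.5629663  0.22336424 0.24140436] [ 6.49194931e-05  9.99891683e-01  1.47177026e-02 -9.08601592e-05] [ 6.99930622e-01  2.39464705e-01 -1.32575185e-01 -1.55281503e-05
 -1.19897931e+00  9.00307816e-01]
bar [array([254.1, 250. ]), array([253.9, 203.9]), array([253.6, 151.6])]
caps [array([359., 123.]), array([354., 185.]), array([347., 239.])]
```

View pics/c8.png

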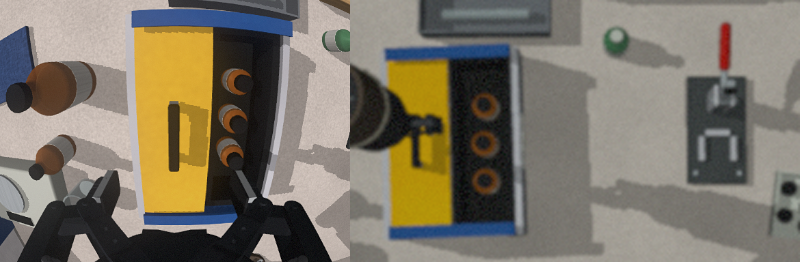

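All three jars stand upright in the well, the fixture is empty with the clamp open, and the parked hatch's bar is centred between the fingers. Grasping it.

Call:
{"api": "send_rows", "payload": {"increments": [0, 0, 0, -2, 0, -20, 1, 0, 0, 0, -2, 0, -25, 1, 0, 0, 0, -1, 0, -25, 1, 0, 0, 0, 0, 0, -20, 1, 0, 0, 0, 0, 0, -13, 1, 0, 0, 0, 0, 0, -8, 1, 0, 0, 0, 0, 0, -5, 1, 0, 0, 0, 0, 0, 0, 0, 0, 0, 0, 0, 0, 0, 0, 0, 0, 0, 0, 0, 0, 0, 0, 0, 0, 0, 0, 0, 0, 0, 0, 0, 0, 0, 0, 0, 0, 0, 0, 0, 0, 0, 0, 0, 0, 0, 0, 0, 0, 0, 0, 0, 0, 0, 0, 0, 0, 0, 0, 0, 0, 0, 0, 0], "squeeze": 60}}

```text
time: 36.85
tcp_pos: [0.5581, 0.2239, 0.1259]
ee_rot: [-0.0, 1.0, 0.017, 0.0]
ft_force: [-1.6, 1.1, 4.8]
opening: 0.0128
grasp_force: 59.6
```

Call:
{"api": "send_rows", "payload": {"increments": [0, 0, 0, 0, 0, 2, 0, 0, 0, 0, 0, 0, 2, 0, 0, 0, 0, 0, 0, 2, 0, 0, 0, 0, 0, 0, 0, 0, 0, 0, 0, 0, -5, 0, 0, 0, 0, 0, 0.4, -10, 0, 0, 0, 0, 0, 0.4, -12, 0, 0, 0, 0, 0, 0.4, -12, 0, 0, 0, 0, 0, 0.4, -12, 0, 0, 0, 0, 0, 0.4, -12, 0, 0, 0, 0, 0, 0.4, -12, 0, 0, 0, 0, 0, 0.4, -12, 0, 0, 0, 0, 0, 0.4, -10, 0, 0, 0, 0, 0, 0.4, -6, 0, 0, 0, 0, 0, 0.4, -4, 0, 0, 0, 0, 0, 0, -2, 0, 0, 0, 0, 0, 0, 0, 0, 0, 0, 0, 0, 0, 0, 0, 0]}}

```text
time: 38.65
tcp_pos: [0.5619, 0.1149, 0.1313]
ee_rot: [-0.0, 1.0, 0.017, 0.0]
ft_force: [-0.5, 0.7, -4.3]
opening: 0.0131
grasp_force: 58.5
```

Good; lower the 16 mm.

Call:
{"api": "send_rows", "payload": {"increments": [0, 0, 0, 0, 0, -3, 0, 0, 0, 0, 0, 0, -3, 0, 0, 0, 0, 0, 0, -3, 0, 0, 0, 0, 0, 0, -3, 0, 0, 0, 0, 0, 0, -2, 0, 0, 0, 0, 0, 0, -1, 0, 0, 0, 0, 0, 0, 0, 0]}}

```text
time: 39.35
tcp_pos: [0.5619, 0.1146, 0.1162]
ee_rot: [0.0, 1.0, 0.017, -0.0]
ft_force: [0.1, -0.9, -3.4]
opening: 0.0128
grasp_force: 58.5
```

Call:
{"api": "send_rows", "payload": {"increments": [0, 0, 0, 0, 0, -1, 0, 0, 0, 0, 0, 0, -0.5, 0, 0, 0, 0, 0, 0, 0, 0]}}

```text
time: 39.65
tcp_pos: [0.562, 0.1147, 0.1159]
ee_rot: [-0.0, 1.0, 0.017, 0.0]
ft_force: [-3.1, -0.1, 3.7]
opening: 0.0127
grasp_force: 59.7
```

Seated (contact at the expected height). Release, retreat, and check.

Call:
{"api": "send_rows", "payload": {"increments": [0, 0, 0, 0, 0, 0, 0.5, 0, 0, 0, 0, 0, 0, 0.5, 0, 0, 0, 0, 0, 0, 0.5, 0, 0, 0, 0, 0, 0, 0.5, 0, 0, 0, 0, 0, 10, 0.6, 0, 0, 0, 0, 0, 30, 0.6, 0, 0, 0, 0, 0, 40, 0.6, 0, 0, 0, 0, 0, 40, 0.6, 0, 0, 0, 0, 0, 30, 0.6, 0, 0, 0, -20, -20, 0, 1, 0, 0, 0, -20, -30, 0, 1, 0, 0, 0, -20, -30, 0, 1, 0, 0, 0, -20, -30, 0, 1, 0, 0, 0, 0, 0, 0, 1, 0, 0, 0, 0, 0, 0, 1]}}

```text
time: 41.15
tcp_pos: [0.4819, 0.0041, 0.266]
ee_rot: [-0.0, 1.0, 0.016, 0.001]
ft_force: [0.5, 0.3, -0.4]
opening: 0.0855
grasp_force: 0.0
```

```bash
python3 - <<'E'
from h import *
t=snap('top'); s=snap('side'); w=snap('wrist'); save(t,'t9'); save(s,'s9')
a=cv2.resize(s['image'][90:290,90:400],(800,516),interpolation=cv2.INTER_CUBIC)[:330]
b=cv2.resize(np.hstack([t['image'][120:250,130:370],cv2.resize(w['image'],(173,130))]),(800,252),interpolation=cv2.INTER_CUBIC)
cv2.imwrite('pics/c9.png',np.vstack([a,b])[...,::-1])
E
```

```text
(no output)
```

View pics/c9.png

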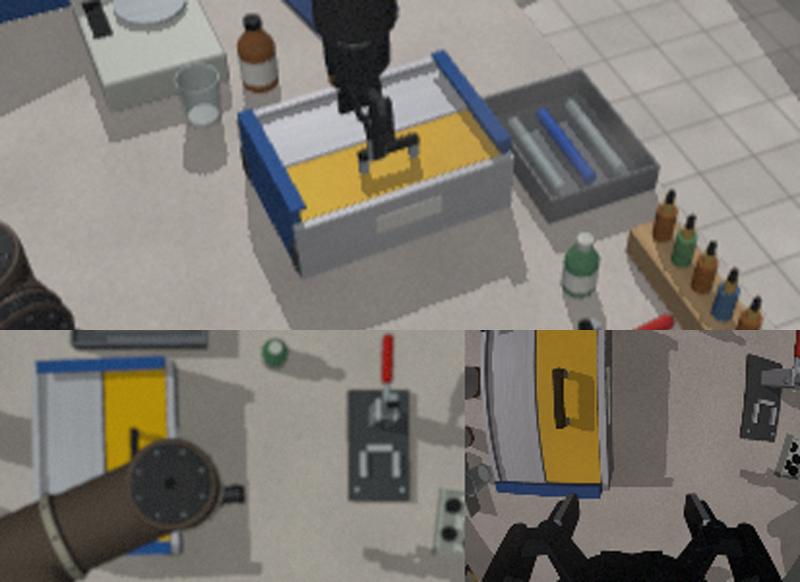

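The hatch lies flat and flush in its seat, the clamp is open, no jars are left outside, and the bystanders are undisturbed. Handing in.

```bash
python3 -c "
from cell import ctrl; print(ctrl.job_done())"
```

```text
the job is handed in; nothing more can be done
None
```

All three amber jars (one from the fixture, two from the table) stand upright in the store's well, the hatch is back flush in its seat, the clamp is open, and the job is handed in at about 41 s; the gripper briefly pushed sideways on the store at about 15 N while lowering the first jar.

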